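# Find the loaded sample canister by its weight and put it on the scale

### The job

One of the three look-alike sample canisters leaning in the grey rack is loaded and clearly heavier; the other two are empty. Working from the robot's left to its right, lift each of the three in turn a couple of centimetres by its bar to feel its weight, then stand the loaded one gently and upright on the middle of the scale's steel pan and let go. The two empty ones must be left seated in the rack, and the other things on the table left alone.

Things in the scene. Friction and masses are not known exactly. Their poses are not given: they have to be found in the camera images.
- can_left: white square canister 60 x 60 x 96 mm, blue lid 66 x 66 mm (its top 104 mm from the underside), on it a blue grip bar 18 mm thick along x, 50 mm long along y, top at 142 mm. Origin: underside centre; z runs up through lid and bar. Starts leaning 0.52 rad, top towards the robot. In the rack's +y pocket (robot's left). All three look alike; empty 0.15 to 0.2 kg, loaded 0.5 to 0.7 kg
- can_middle: white square canister 60 x 60 x 96 mm, blue lid 66 x 66 mm (its top 104 mm from the underside), on it a blue grip bar 18 mm thick along x, 50 mm long along y, top at 142 mm. Origin: underside centre; z runs up through lid and bar. Starts leaning 0.52 rad, top towards the robot. In the middle pocket. To grasp across the bar the tool must be tilted to lie along the canister's z
- can_right: white square canister 60 x 60 x 96 mm, blue lid 66 x 66 mm (its top 104 mm from the underside), on it a blue grip bar 18 mm thick along x, 50 mm long along y, top at 142 mm. Origin: underside centre; z runs up through lid and bar. Starts leaning 0.52 rad, top towards the robot. In the rack's -y pocket (robot's right). The load is sealed inside and sits low
- rack: fixed grey rack on a steel foot, 280 mm wide (y), 120 mm deep, 110 mm high; three square pockets 68 x 68 mm inside, 55 mm deep, 92 mm apart along y, axes leaning 0.52 rad towards its -x. Origin: centre of its foot, on the table; x points away from the robot, turned up to 0.25 rad. A canister must be drawn 55 mm along its own z to come clear.
- pocket0 (a point): centre of the leaning floor of the left (+y) pocket; a seated canister rests against the pocket's lower (robot-side) wall, its origin 4 mm from this point
- pocket1 (a point): centre of the leaning floor of the middle pocket
- pocket2 (a point): centre of the leaning floor of the right (-y) pocket
- scale: fixed low grey scale, 200 x 200 mm, body 46 mm high, with a square steel pan above it (pan top 72 mm above the table). Origin: centre of its underside. It stands on the other side of the table from the rack: left or right varies.
- scale_pan (a joint): how far the pan has sunk, m: 0 empty, at most 0.015; sprung at 600 N/m, damped at 15 N s/m: an empty canister sinks it about 3 mm, the loaded one 8 to 11 mm
- pan_top (a point): centre of the top face of the scale's steel pan (150 x 150 x 6 mm); sinks with the pan
- beaker: bystander: glass beaker, 68 mm across, 85 mm high, loose, between robot and rack or scale. Origin: underside centre
- dish: bystander: closed round glass dish, 96 mm across, 20 mm high, loose, in front of the scale. Origin: underside centre
- vial: bystander: small amber vial with a white cap, 30 mm across, 62 mm high, loose, near the rack's front. Origin: underside centre
- goggles: bystander: safety goggles with blue frame, 150 x 120 mm, 58 mm high, loose, beyond the rack and scale. Origin: underside, below the lenses
- mortar: bystander: white bowl, 100 mm across, 60 mm high, loose, at the left edge of the work area. Origin: underside centre
- wash_bottle: bystander: white bottle with a red cap, 64 mm across, 160 mm high, loose, at the right edge of the work area. Origin: underside centre
There are look-alikes about, which are no part of the job. Leave any pink or purple look-alike of the can_right alone.

How it is judged:
By the outcome, as a careful person would: the job done as asked, in the order asked, and still so for the second after the job is handed in, with the robot touching nothing.
It also fails if it takes over 72 s, if anything falls off the work surface, if the arm or the gripper's body presses on something with over 40 N, if the wrist force passes 120 N, or if a joint passes its speed limit or range.

### The arm

A 6-joint arm with a two-finger parallel gripper is mounted at the origin on the work surface. World frame = base frame: x ahead of the robot, y to its left, z up, the work surface at z = 0. Lengths are in m, angles in rad, forces in N, time in s.
With the tool pointing down it reaches from about 0.325 to 0.775 m from the base axis. Payload 5.5 kg.
Tool frame: the origin (TCP) lies on the centre line of the jaws, within the pads' length; the fingertips stand 25 mm ahead of it and the grasp point (between the pads) lies 6 mm ahead of it; x points along the fingers, y is the direction in which the jaws open and shut, and the axes are right-handed (so a half turn about x gives the same grasp; the last joint's range is limited). The gripper opens to 88 mm and grips with 3 to 60 N. Pads are 20 mm wide; open, the fingers measure 115 mm over their backs; the gripper's body (75 mm by 178 mm) begins 61 mm behind the grasp point.
Start: joints at [1.247, 0.091, 1.231, -0, 1.82, -0.057], TCP at [0.158, 0.579, 0.248] pointing down, gripper open.
Joint ranges: [-2.87, 2.87], [-0.86, 2.18], [0.17, 2.46], [-1.51, 4.65], [0.06, 2.69], [-2.65, 2.65]. Speed limits (rad/s): [2.57, 2.57, 3.01, 3.14, 3.14, 3.14].

### API

Orientations are given as a unit quaternion [x, y, z, w].
In Python, from plant import sense, camera, finish_job gives the robot as it stands. The module is installed in compiled form; this text tells all that it offers.
- The arm moves only by the tool move_arm, never from a script. Its arguments are lists of equal length, an entry for each row: "slide": the shift along the tool's x, y, z in mm, a list of three; "roll": the turn about the tool's x in degrees; "claw": the opening, from 0 (shut) to 1 (fully open). A call has 1 to 5 rows; each row shifts and turns the commanded pose from where the row before left it, along the tool's axes as they then stand; what a row does not reach is not made up. A row lasts 1/12 s, in which the tool goes at most 41.7 mm and 7.16 degrees, less where a joint would pass 70% of its speed; a pose out of reach is approached as far as the arm can. A call is refused whole if a number of a shift passes 41.7 or a number of a turn 7.16, either way. A call with a gripper value outside its range is refused whole. The fingers move at their own pace and stop on an object; "newtons" is the grip in N (left out, the last holds). Time passes only in rows, so rows that do not move let the fingers close. It gives the time, the measured TCP pose, the force and the opening at its end, in the units of the state.
- sense(): the state, without advancing time (a new reading comes with each control period).
- camera(name): name is "scene" or "top"; returns a dict with "image" (480x640x3 uint8, red, green, blue), "z_map" (480x640 float32, m along the optical axis (not along the pixel's ray), 0 where there is no reading), "fx", "fy", "cx", "cy" (pixels), "pose" (4x4, takes a point from camera to world coordinates). Camera axes: x right, y up, looking along -z (the intrinsics and any distortion apply to the point x, -y, -z); pixel columns grow to the right and rows downward; lengths in m; the calibration is good to about 2 mm. A picture is of the moment at which its call begins.
- finish_job(): hands the job in, once; it reports no verdict.
The state is a dict: "t": time; "joints": joint angles; "dq": joint speeds; "effort": joint torques, N m; "tool_pos": TCP position; "eef_rot": TCP orientation; "contact_force": force on the tool from outside, world axes, zero at the start; "torque": the same for the moment, N m; "finger_gap": finger opening in m.
Only numpy, scipy, OpenCV 4.12 (cv2) and the standard library are available. Lean on these libraries where they do the work, as an engineer would, in place of code of your own. Each camera call takes 0.05 s, during which the arm holds its last target.

## Working session

There is one attempt and no reset: what is moved stays moved. The work goes in short steps, Python scripts to look and compute and a tool call to move; the robot and the scene stay as the last step left them, time stands still between calls to the robot, and variables do not carry over. Pictures are saved under pics/ and viewed, and the job is handed in when it is done.

Besides the shell and the picture viewer there is one more tool, called after "Emit:" as a command line: name --pt "numbers of a row" for each row, then --argument value for the rest. move_arm: Moves the arm, as the interface text tells. Its arguments: {"type":"object","properties":{"slide":{"type":"array","items":{"type":"array","items":{"type":"number"}}},"roll":{"type":"array","items":{"type":"number"}},"claw":{"type":"array","items":{"type":"number"}},"newtons":{"type":"number"}},"required":["slide","roll","claw"]}

```bash
mkdir -p pics; python3 - <<'E'
from plant import sense,camera
import cv2,numpy as np,pickle
s=sense();print({k:np.round(v,4) for k,v in s.items()})
for n in("scene","top"):
    c=camera(n);pickle.dump(c,open(n+"0.pkl","wb"));cv2.imwrite(f"pics/{n}0.png",c["image"][...,::-1]);print(n,c["fx"],c["fy"],c["cx"],c["cy"],c["pose"],c.keys())
E
```

```text
{'t': np.float64(0.0), 'joints': array([ 1.2473,  0.0919,  1.2319,  0.    ,  1.8198, -0.0567]), 'dq': array([-0.0006, -0.0005,  0.0017, -0.0001, -0.0012,  0.0001]), 'effort': array([-1.30000e-03, -4.46433e+01, -4.06457e+01,  6.97000e-02,
        2.88000e-02, -1.00000e-04]), 'tool_pos': array([0.1581, 0.5785, 0.2465]), 'eef_rot': array([ 0.0934,  0.701 , -0.0947,  0.7007]), 'contact_force': array([-0.3541, -0.6916,  0.4101]), 'torque': array([-0.0098, -0.039 , -0.0335]), 'finger_gap': np.float64(0.0877)}
scene 491.63157907211297 491.63157907211297 323.3861870682431 231.52701204978527 [[ 8.68216550e-01 -3.31411326e-01  3.69278425e-01  1.04314963e+00]
 [ 4.96185145e-01  5.79043122e-01 -6.46922998e-01 -8.10443317e-01]
 [ 5.69476268e-04  7.44899722e-01  6.67176198e-01  9.09850628e-01]
 [ 0.00000000e+00  0.00000000e+00  0.00000000e+00  1.00000000e+00]] dict_keys(['image', 'z_map', 'fx', 'fy', 'cx', 'cy', 'pose'])
top 478.26740121428475 478.26740121428475 329.2183051395253 247.2964907354146 [[-2.48341033e-02  9.90913159e-01 -1.32190688e-01  4.57410972e-01]
 [-9.99691454e-01 -2.46840462e-02  2.77398248e-03 -1.50743291e-02]
 [-5.14225305e-04  1.32218790e-01  9.91220423e-01  1.11815235e+00]
 [ 0.00000000e+00  0.00000000e+00  0.00000000e+00  1.00000000e+00]] dict_keys(['image', 'z_map', 'fx', 'fy', 'cx', 'cy', 'pose'])
```

View pics/scene0.png

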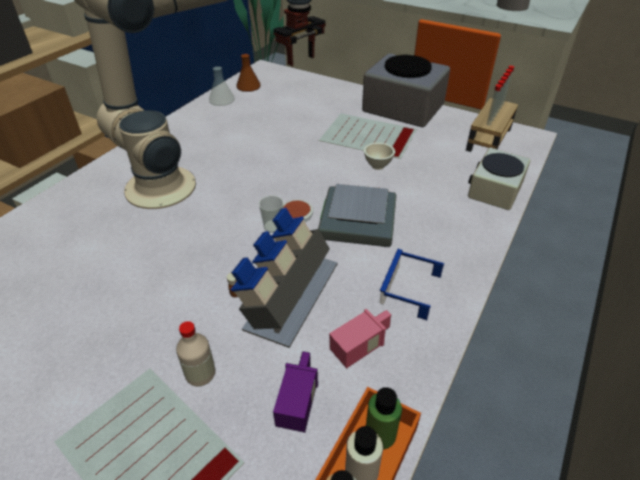

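View pics/top0.png

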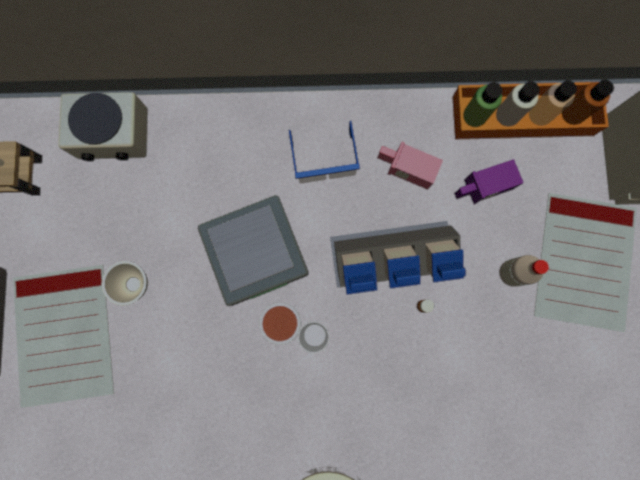

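```bash
cat > h.py <<'E'
import numpy as np,cv2,pickle
def cloud(c):
    z=c["z_map"];v,u=np.mgrid[:480,:640]
    p=np.stack([(u-c["cx"])/c["fx"]*z,-(v-c["cy"])/c["fy"]*z,-z],-1)
    return p@c["pose"][:3,:3].T+c["pose"][:3,3]
def proj(c,P):
    q=(np.atleast_2d(P)-c["pose"][:3,3])@c["pose"][:3,:3]
    return np.stack([c["cx"]+c["fx"]*q[:,0]/-q[:,2],c["cy"]+c["fy"]*q[:,1]/q[:,2]],-1)
E
python3 - <<'E'
from h import *
t=pickle.load(open("top0.pkl","rb"));s=pickle.load(open("scene0.pkl","rb"))
cv2.imwrite("pics/tc.png",cv2.resize(t["image"][210:310,320:480,::-1],None,fx=5,fy=5,interpolation=cv2.INTER_CUBIC))
cv2.imwrite("pics/sc.png",cv2.resize(s["image"][195:345,210:350,::-1],None,fx=4,fy=4,interpolation=cv2.INTER_CUBIC))
P=cloud(t)
for n,(u,v) in dict(bar0=(362,287),lid0=(357,275),lid1=(402,265),lid2=(445,255),bar1=(405,281),bar2=(452,273),dish=(280,323),beaker=(314,337),vial=(426,306),pan=(252,250),mortar=(125,285),goggle=(327,172),bottle=(540,267),table=(400,330),purple=(495,180),pink=(415,165)).items(): print(n,P[v,u].round(4))
Q=cloud(s)
for n,(u,v) in dict(pan=(360,205),b0=(285,216),b1=(263,240),b2=(243,268),table=(150,300)).items(): print(n,Q[v,u].round(4))
E
```

```text
bar0 [ 0.5033 -0.0809  0.165 ]
lid0 [ 0.5297 -0.0736  0.1339]
lid1 [ 0.5473 -0.166   0.1419]
lid2 [ 0.5654 -0.2544  0.1451]
bar1 [ 0.5132 -0.1673  0.1627]
bar2 [ 0.5268 -0.2618  0.1637]
dish [0.4335 0.0976 0.0213]
beaker [ 0.3992  0.022  -0.0007]
vial [ 0.4632 -0.2262  0.0651]
pan [0.5951 0.1523 0.0722]
mortar [0.5286 0.4538 0.016 ]
goggle [ 0.7725 -0.0173  0.0578]
bottle [ 0.535  -0.4417  0.1566]
table [ 0.41   -0.1772 -0.0047]
purple [ 0.7426 -0.3976  0.0633]
pink [ 0.7827 -0.2183  0.0616]
pan [0.6111 0.1477 0.0699]
b0 [ 0.5191 -0.0768  0.156 ]
b1 [ 0.5265 -0.1776  0.1627]
b2 [ 0.5376 -0.2673  0.1593]
table [ 0.3013 -0.3492  0.0009]
```

View pics/tc.png

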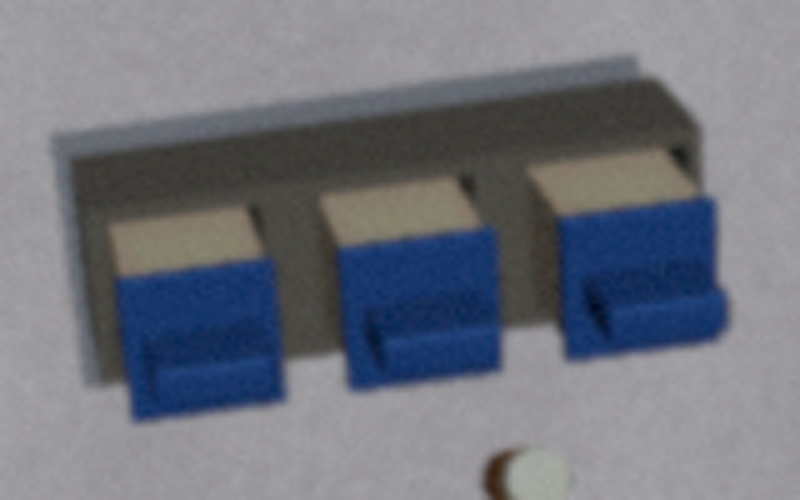

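View pics/sc.png

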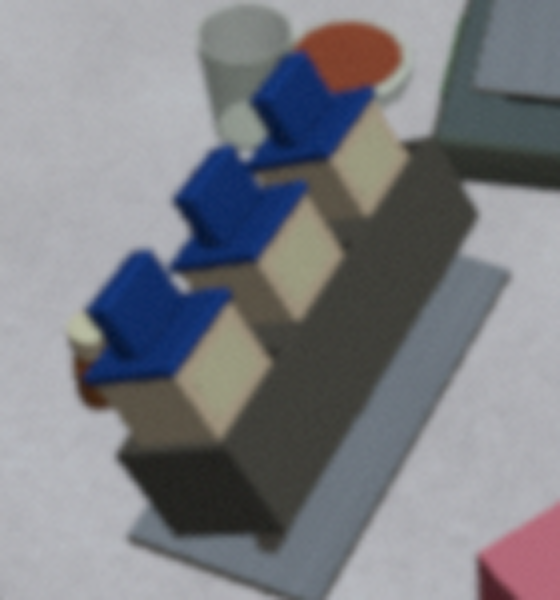

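```bash
cat > fit.py <<'E'
from h import *
from scipy.optimize import least_squares
from scipy.spatial.transform import Rotation as R
def box(p,c,h):
    q=np.abs(p-c)-h
    return np.linalg.norm(np.maximum(q,0),axis=1)+np.minimum(q.max(1),0)
def sdf(p): return np.minimum(np.minimum(box(p,[0,0,.1],[.033,.033,.004]),box(p,[0,0,.123],[.009,.025,.019])),box(p,[0,0,.048],[.03,.03,.048]))
def canR(yaw,lean=.52): return R.from_euler("z",yaw)*R.from_euler("y",-lean)
def blue(c):
    h=cv2.cvtColor(c["image"],cv2.COLOR_RGB2HSV)
    m=(h[...,0]>100)&(h[...,0]<125)&(h[...,1]>150)
    return cv2.erode(m.astype(np.uint8),np.ones((3,3)))>0
if __name__=="__main__":
    pts=[]
    for n in("top0","scene0"):
        c=pickle.load(open(n+".pkl","rb"));P=cloud(c);m=blue(c)&(c["z_map"]>0)
        p=P[m];p=p[(p[:,0]<.62)&(p[:,0]>.45)&(p[:,1]<0)&(p[:,1]>-.32)&(p[:,2]>.08)];print(n,len(p));pts.append(p)
    for name,sel in(("both",pts),("top",pts[:1]),("scene",pts[1:])):
        p=np.vstack(sel)
        def org(x): # x: middle can origin, yaw, extra
            yv=R.from_euler("z",x[3]).apply([0,1,0])
            return [x[:3]+yv*.092,x[:3],x[:3]-yv*.092]
        def f(x):
            r=canR(x[3],x[4]).inv()
            d=np.min([np.abs(sdf(r.apply(p-o))) for o in org(x)],0);return d
        x0=np.array([.60,-.17,.045,.1,.52])
        b=least_squares(f,x0,loss="soft_l1",f_scale=.003)
        print(name,b.x.round(4),np.median(f(b.x)).round(4),[o.round(4) for o in org(b.x)])
        if name!="x":
          for i in range(3):
            o=org(b.x)[i]; r=canR(b.x[3],b.x[4])
            print("bar top",i,(o+r.apply([0,0,.142])).round(4))
E
python3 fit.py
```

```text
top0 2102
scene0 1257
both [ 0.6041 -0.1633  0.0516  0.1152  0.5741] 0.0014 [array([ 0.5935, -0.0719,  0.0516]), array([ 0.6041, -0.1633,  0.0516]), array([ 0.6147, -0.2547,  0.0516])]
bar top 0 [ 0.5169 -0.0808  0.1708]
bar top 1 [ 0.5275 -0.1722  0.1708]
bar top 2 [ 0.538  -0.2636  0.1708]
top [ 0.6067 -0.1648  0.0536  0.1155  0.6163] 0.0019 [array([ 0.5961, -0.0734,  0.0536]), array([ 0.6067, -0.1648,  0.0536]), array([ 0.6173, -0.2562,  0.0536])]
bar top 0 [ 0.5146 -0.0829  0.1695]
bar top 1 [ 0.5252 -0.1743  0.1695]
bar top 2 [ 0.5358 -0.2657  0.1695]
scene [ 0.5997 -0.1697  0.0479  0.1106  0.5076] 0.0009 [array([ 0.5895, -0.0783,  0.0479]), array([ 0.5997, -0.1697,  0.0479]), array([ 0.6098, -0.2612,  0.0479])]
bar top 0 [ 0.5209 -0.0859  0.172 ]
bar top 1 [ 0.5311 -0.1774  0.172 ]
bar top 2 [ 0.5412 -0.2688  0.172 ]
```

```bash
cat > fit2.py <<'E'
from fit import *
res=[]
for n in("top0","scene0"):
    c=pickle.load(open(n+".pkl","rb"));P=cloud(c);z=c["z_map"]
    m=(z>0)&(np.abs(P[...,2])<.012)&(P[...,0]>.3)&(P[...,0]<.75)&(np.abs(P[...,1])<.45)
    A=np.c_[P[m][:,:2],np.ones(m.sum())];co=np.linalg.lstsq(A,P[m][:,2],rcond=None)[0]
    print(n,"table plane",co.round(4),"at rack",(co@[.55,-.17,1]).round(4))
    P=P.copy();P[...,2]-=P[...,0]*co[0]+P[...,1]*co[1]+co[2]
    mb=blue(c)&(z>0);p=P[mb];p=p[(p[:,0]<.62)&(p[:,0]>.45)&(p[:,1]<0)&(p[:,1]>-.32)&(p[:,2]>.08)]
    yv=lambda a:R.from_euler("z",a).apply([0,1,0])
    org=lambda x:[x[:3]+yv(x[3])*.092,x[:3],x[:3]-yv(x[3])*.092]
    def f(x):
        r=canR(x[3],x[4] if len(x)>4 else .52).inv()
        return np.min([np.abs(sdf(r.apply(p-o))) for o in org(x)],0)
    for x0 in([.6,-.17,.045,.11],[.6,-.17,.045,.11,.52]):
        b=least_squares(f,x0,loss="soft_l1",f_scale=.002)
        r=canR(b.x[3],b.x[4] if len(b.x)>4 else .52)
        print(n,b.x.round(4),np.median(f(b.x)).round(4),"grasp tops",[(o+r.apply([0,0,.142])).round(4) for o in org(b.x)])
    # scale pan
    q=P[(np.abs(P[...,2]-.072)<.004)&(P[...,1]>0.02)&(P[...,1]<.3)&(P[...,0]>.45)&(P[...,0]<.75)]
    h=cv2.minAreaRect((q[:,:2]*1000).astype(np.float32));print("pan",h,q[:,2].mean())
E
python3 fit2.py
```

```text
top0 table plane [ 0.0003  0.0007 -0.0002] at rack -0.0002
top0 [ 0.597  -0.1661  0.0474  0.1147] 0.0019 grasp tops [array([ 0.5164, -0.0828,  0.1706]), array([ 0.5269, -0.1741,  0.1706]), array([ 0.5375, -0.2655,  0.1706])]
top0 [ 0.6065 -0.1649  0.0536  0.1149  0.6104] 0.0018 grasp tops [array([ 0.5151, -0.0828,  0.1699]), array([ 0.5257, -0.1742,  0.1699]), array([ 0.5362, -0.2656,  0.1699])]
pan ((600.9049072265625, 156.98379516601562), (150.7056427001953, 149.98841857910156), 20.379682540893555) 0.0717559558714082
scene0 table plane [ 0.0023 -0.0006 -0.0006] at rack 0.0007
scene0 [ 0.601  -0.1696  0.048   0.1106] 0.0009 grasp tops [array([ 0.5208, -0.086 ,  0.1712]), array([ 0.5309, -0.1774,  0.1712]), array([ 0.5411, -0.2688,  0.1712])]
scene0 [ 0.5998 -0.1697  0.0473  0.1106  0.5085] 0.0009 grasp tops [array([ 0.521 , -0.0859,  0.1713]), array([ 0.5311, -0.1774,  0.1713]), array([ 0.5413, -0.2688,  0.1713])]
pan ((602.943115234375, 156.2901611328125), (150.1019744873047, 154.27413940429688), 20.76458168029785) 0.07146560186793492
```

```bash
cat > go.py <<'E'
import numpy as np,sys
from plant import sense
from scipy.spatial.transform import Rotation as R
YAW=.1126;O1=np.array([.599,-.168,.0477])
ex=np.array([np.cos(YAW),np.sin(YAW),0]);ey=np.array([-np.sin(YAW),np.cos(YAW),0])
cz=-np.sin(.52)*ex+np.array([0,0,np.cos(.52)])
def can(i): return O1+ey*.092*(1-i)
def grasp(i,h=.130,d=0): return can(i)+cz*(h+d)
def tell(P,yaw=None):
    "P: wanted grasp point"
    s=sense();r=R.from_quat(s["eef_rot"]);M=r.as_matrix()
    g=s["tool_pos"]+.006*M[:,0]
    print("t %.2f grasp %s gap %.4f F %s T %s"%(s["t"],g.round(4),s["finger_gap"],s["contact_force"].round(2),s["torque"].round(3)))
    print("toolx",M[:,0].round(3),"tooly",M[:,1].round(3))
    if P is None: return
    rel=0
    if yaw is not None: # jaw direction yaw+90deg
        e=np.array([-np.sin(yaw),np.cos(yaw),0]);e=min((e,-e),key=lambda a:-a@M[:,1])
        rel=np.degrees(np.arctan2(e@M[:,2],e@M[:,1]))
    print("target",np.round(P,4),"shift tool mm",(M.T@(P-g)*1000).round(1),"roll deg",round(rel,2))
E
python3 - <<'E'
from go import *
print(cz)
for i in range(3): print(grasp(i).round(4))
tell(grasp(0)+[0,0,.06],YAW)
E
```

```text
[-0.49373355 -0.05583055  0.86781918]
[ 0.5245 -0.0838  0.1605]
[ 0.5348 -0.1753  0.1605]
[ 0.5452 -0.2667  0.1605]
t 0.10 grasp [0.1581 0.5785 0.2406] gap 0.0880 F [ 0.72 -0.26 -0.1 ] T [-0.023 -0.016  0.024]
toolx [-0.001 -0.002 -1.   ] tooly [ 0.264  0.965 -0.002]
target [ 0.5245 -0.0838  0.2205] shift tool mm [  21.  -542.3  528.1] roll deg -21.74
```

Emit:
move_arm --pt "0 0 0" --pt "0 0 0" --pt "0 0 0" --pt "0 0 0" --roll '[-5.43,-5.43,-5.43,-5.43]' --claw '[0.74,0.74,0.74,0.74]' --newtons 20

```text
t: 0.43
tool_pos: [0.1581, 0.5786, 0.2469]
eef_rot: [-0.042, 0.706, 0.041, 0.706]
contact_force: [0.8, -0.3, -0.0]
finger_gap: 0.0666
```

```bash
python3 - <<'E'
from go import *
tell(grasp(0)+[0,0,.06],YAW)
E
```

```text
t 0.43 grasp [0.1581 0.5786 0.2409] gap 0.0666 F [ 0.8  -0.35 -0.  ] T [ 0.052  0.036 -0.03 ]
toolx [-0.    -0.001 -1.   ] tooly [-0.117  0.993 -0.001]
target [ 0.5245 -0.0838  0.2205] shift tool mm [  21.  -700.7  286.5] roll deg 0.25
```

Emit:
move_arm --pt "0 -35 14" --pt "0 -35 14" --pt "0 -35 14" --pt "0 -35 14" --pt "0 -35 14" --roll '[0,0,0,0,0]' --claw '[0.74,0.74,0.74,0.74,0.74]'

```text
t: 0.85
tool_pos: [0.2477, 0.4111, 0.247]
eef_rot: [-0.04, 0.706, 0.04, 0.706]
contact_force: [0.5, -0.2, -0.1]
finger_gap: 0.0649
```

Emit:
move_arm --pt "0 -35 14" --pt "0 -35 14" --pt "0 -35 14" --pt "0 -35 14" --pt "0 -35 14" --roll '[0,0,0,0,0]' --claw '[0.74,0.74,0.74,0.74,0.74]'

```text
t: 1.27
tool_pos: [0.3368, 0.2449, 0.2473]
eef_rot: [-0.04, 0.706, 0.04, 0.706]
contact_force: [0.6, 0.4, -0.1]
finger_gap: 0.0645
```

Emit:
move_arm --pt "0 -35 14" --pt "0 -35 14" --pt "0 -35 14" --pt "0 -35 14" --pt "0 -35 14" --roll '[0,0,0,0,0]' --claw '[0.74,0.74,0.74,0.74,0.74]'

```text
t: 1.68
tool_pos: [0.426, 0.0787, 0.2474]
eef_rot: [-0.04, 0.706, 0.04, 0.706]
contact_force: [-0.1, 0.5, -0.3]
finger_gap: 0.0651
```

```bash
python3 - <<'E'
from go import *
tell(grasp(0)+[0,0,.06],YAW)
E
```

```text
t 1.68 grasp [0.426  0.0787 0.2414] gap 0.0651 F [-0.07  0.49 -0.31] T [ 0.019 -0.035 -0.031]
toolx [-0.  0. -1.] tooly [-0.112  0.994  0.   ]
target [ 0.5245 -0.0838  0.2205] shift tool mm [  20.9 -172.6   79.6] roll deg -0.02
```

Emit:
move_arm --pt "0 -34 16" --pt "0 -34 16" --pt "0 -34 16" --pt "0 -34 16" --pt "0 -28 14" --roll '[0,0,0,0,0]' --claw '[0.74,0.74,0.74,0.74,0.74]'

```text
t: 2.1
tool_pos: [0.5222, -0.0761, 0.2469]
eef_rot: [-0.039, 0.706, 0.039, 0.706]
contact_force: [-0.1, 0.7, 0.8]
finger_gap: 0.0653
```

Emit:
move_arm --pt "10 0 0" --pt "10 0 0" --pt "0 0 0" --roll '[0,0,0]' --claw '[0.74,0.74,0.74]'

```text
t: 2.35
tool_pos: [0.5205, -0.0731, 0.2243]
eef_rot: [-0.039, 0.708, 0.04, 0.704]
contact_force: [-0.3, -0.2, -0.2]
finger_gap: 0.065
```

```bash
python3 - <<'E'
from go import *
from h import *
from plant import camera
tell(grasp(0),YAW)
for n,w in(("scene",(210,160,350,310)),("top",(300,210,480,330))):
    c=camera(n);pickle.dump(c,open(n+"1.pkl","wb"))
    a,b,e,f=w;cv2.imwrite(f"pics/{n}1.png",cv2.resize(c["image"][b:f,a:e,::-1],None,fx=4,fy=4,interpolation=cv2.INTER_CUBIC))
E
```

```text
t 2.35 grasp [ 0.5205 -0.0731  0.2183] gap 0.0650 F [-0.3 -0.2 -0.2] T [ 0.05   0.011 -0.022]
toolx [-0.005  0.001 -1.   ] tooly [-0.112  0.994  0.002]
target [ 0.5245 -0.0838  0.1605] shift tool mm [ 57.8 -11.2   3. ] roll deg -0.03
```

View pics/scene1.png

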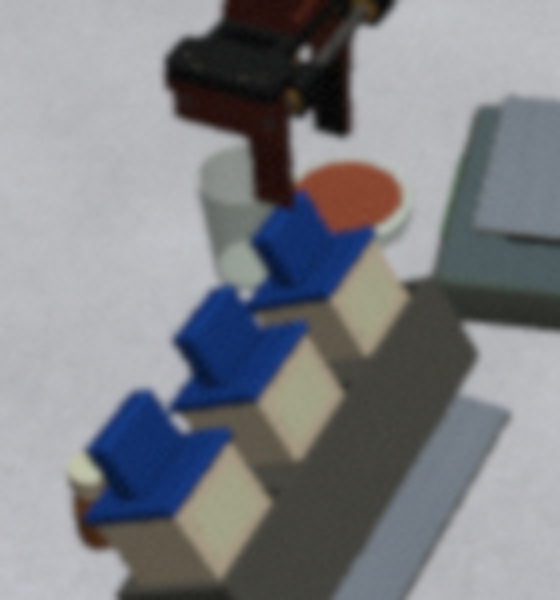

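View pics/top1.png

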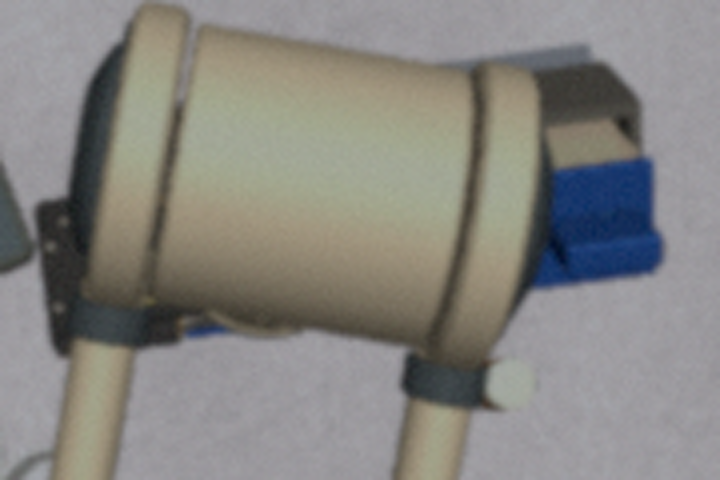

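```bash
python3 - <<'E'
from go import *
from h import *
s=sense();M=R.from_quat(s["eef_rot"]).as_matrix();g=s["tool_pos"]
c=pickle.load(open("scene1.pkl","rb"))
for sy in(-1,1):
  for b in(.0325,.046):
    for w in(-.01,.01):
      P=g+M@[.025,sy*b,w];print(sy,b,w,(proj(c,P)[0]-[210,160])*4)
tell(grasp(0),YAW)
P=cloud(c)
for u,v in((272,185),(272,195),(335,120)):
    print(u,v,P[160+v//4,210+u//4].round(4))
for i in range(3): print((proj(c,[can(i)+cz*.142+ey*k for k in(-.025,.025)])-[210,160])*4)
E
```

```text
-1 0.0325 -0.01 [261.39106456 188.45451875]
-1 0.0325 0.01 [292.72380869 197.26291972]
-1 0.046 -0.01 [250.39545074 202.26265555]
-1 0.046 0.01 [281.93123678 211.21735766]
1 0.0325 -0.01 [311.89844904 125.02805749]
1 0.0325 0.01 [342.28650548 133.17999472]
1 0.046 -0.01 [321.90986053 112.45586809]
1 0.046 0.01 [352.10831779 120.48071679]
t 2.45 grasp [ 0.5208 -0.0725  0.2209] gap 0.0649 F [-0.19  1.09 -0.25] T [ 0.026 -0.019  0.021]
toolx [-0.002  0.001 -1.   ] tooly [-0.113  0.994  0.001]
target [ 0.5245 -0.0838  0.1605] shift tool mm [ 60.3 -11.8   2.4] roll deg 0.06
272 185 [ 0.5279 -0.1136  0.2159]
272 195 [ 0.5272 -0.1131  0.2095]
335 120 [ 0.5204 -0.0394  0.2093]
[[271.30214247 236.96864291]
 [309.75522893 187.06868389]]
[[194.16031533 337.07436566]
 [237.17031485 281.26097302]]
[[107.43280376 449.61927871]
 [155.8605674  386.7753397 ]]
```

```bash
sed -i 's/O1=np.array(.*/O1=np.array([.600,-.169,.048])/' go.py; python3 - <<'E'
from go import *
tell(grasp(0),YAW)
E
```

```text
t 2.45 grasp [ 0.5208 -0.0725  0.2209] gap 0.0649 F [-0.19  1.09 -0.25] T [ 0.026 -0.019  0.021]
toolx [-0.002  0.001 -1.   ] tooly [-0.113  0.994  0.001]
target [ 0.5255 -0.0848  0.1608] shift tool mm [ 60.  -12.9   3.3] roll deg 0.06
```

Emit:
move_arm --pt "15 -13 3" --pt "20 0 0" --pt "14 0 0" --pt "8 0 0" --pt "0 0 0" --roll '[0,0,0,0,0]' --claw '[0.74,0.74,0.74,0.74,0.74]'

```text
t: 2.87
tool_pos: [0.525, -0.0851, 0.1687]
eef_rot: [-0.04, 0.707, 0.04, 0.705]
contact_force: [-0.7, 0.2, -0.2]
finger_gap: 0.0651
```

```bash
python3 - <<'E'
from go import *
from h import *
from plant import camera
for n,w in(("scene",(210,160,350,310)),):
    c=camera(n);pickle.dump(c,open(n+"1.pkl","wb"))
    a,b,e,f=w;cv2.imwrite(f"pics/{n}2.png",cv2.resize(c["image"][b:f,a:e,::-1],None,fx=4,fy=4,interpolation=cv2.INTER_CUBIC))
tell(grasp(0),YAW)
E
```

```text
t 2.92 grasp [ 0.5255 -0.0854  0.1642] gap 0.0648 F [-0.35  1.06  0.38] T [0.013 0.021 0.003]
toolx [-0.001  0.    -1.   ] tooly [-0.113  0.994  0.001]
target [ 0.5255 -0.0848  0.1608] shift tool mm [3.3 0.5 0. ] roll deg 0.04
```

View pics/scene2.png

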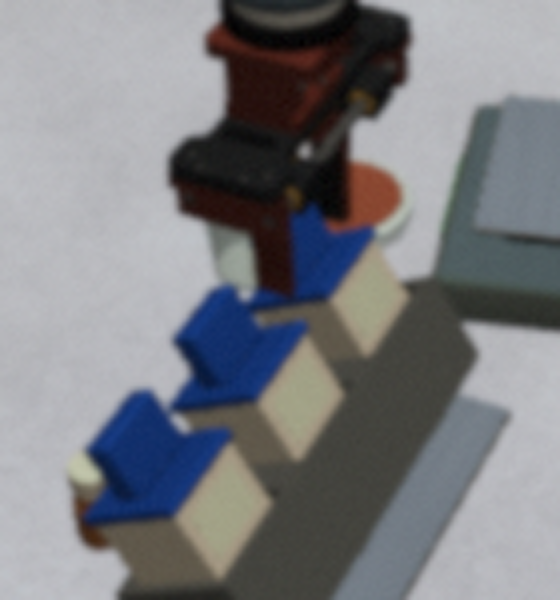

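Near finger stands at crop (272,285) alongside the left canister's bar (310,215), straddling the bar ends. Closing.

Emit:
move_arm --pt "3 0 0" --pt "0 0 0" --pt "0 0 0" --pt "0 0 0" --pt "0 0 0" --roll '[0,0,0,0,0]' --claw '[0.74,0.4,0.4,0.4,0.4]' --newtons 20

```text
t: 3.33
tool_pos: [0.5262, -0.0855, 0.1688]
eef_rot: [-0.039, 0.706, 0.04, 0.706]
contact_force: [-1.4, 5.3, 5.0]
finger_gap: 0.0495
```

```bash
python3 - <<'E'
from go import *
tell(grasp(0,d=.024),YAW)
E
```

```text
t 3.33 grasp [ 0.5263 -0.0855  0.1628] gap 0.0495 F [-1.44  5.31  4.99] T [0.987 0.367 0.009]
toolx [ 0.001  0.001 -1.   ] tooly [-0.113  0.994  0.001]
target [ 0.5136 -0.0862  0.1816] shift tool mm [-18.8   0.7 -12.6] roll deg 0.02
```

Emit:
move_arm --pt "-5 0 -3" --pt "-5 0 -3" --pt "-5 0 -3" --pt "-6 0 -3" --pt "0 0 0" --roll '[0,0,0,0,0]' --claw '[0.4,0.4,0.4,0.4,0.4]'

```text
t: 3.75
tool_pos: [0.5139, -0.088, 0.1901]
eef_rot: [-0.04, 0.706, 0.039, 0.706]
contact_force: [1.4, -0.0, -2.9]
finger_gap: 0.0497
```

Emit:
move_arm --pt "0 0 0" --pt "0 0 0" --roll '[0,0]' --claw '[0.4,0.4]'

```text
t: 3.92
tool_pos: [0.5142, -0.0878, 0.1891]
eef_rot: [-0.04, 0.706, 0.039, 0.706]
contact_force: [2.3, -0.2, -3.0]
finger_gap: 0.0497
```

```bash
python3 - <<'E'
from go import *
from h import *
from plant import camera
tell(grasp(0,d=.024),YAW)
for n,w in(("scene",(210,160,350,310)),):
    c=camera(n)
    a,b,e,f=w;cv2.imwrite(f"pics/{n}3.png",cv2.resize(c["image"][b:f,a:e,::-1],None,fx=4,fy=4,interpolation=cv2.INTER_CUBIC))
tell(grasp(0,d=.024),YAW)
E
```

```text
t 3.92 grasp [ 0.5142 -0.0878  0.1831] gap 0.0497 F [ 2.25 -0.16 -3.02] T [-0.023 -0.418 -0.079]
toolx [ 0.001 -0.001 -1.   ] tooly [-0.112  0.994 -0.001]
target [ 0.5136 -0.0862  0.1816] shift tool mm [ 1.5  1.7 -0.4] roll deg -0.04
t 3.97 grasp [ 0.5142 -0.0878  0.1829] gap 0.0493 F [ 1.78 -0.05 -2.75] T [-0.074 -0.369 -0.024]
toolx [ 0.001 -0.001 -1.   ] tooly [-0.112  0.994 -0.001]
target [ 0.5136 -0.0862  0.1816] shift tool mm [ 1.3  1.6 -0.4] roll deg -0.03
```

View pics/scene3.png

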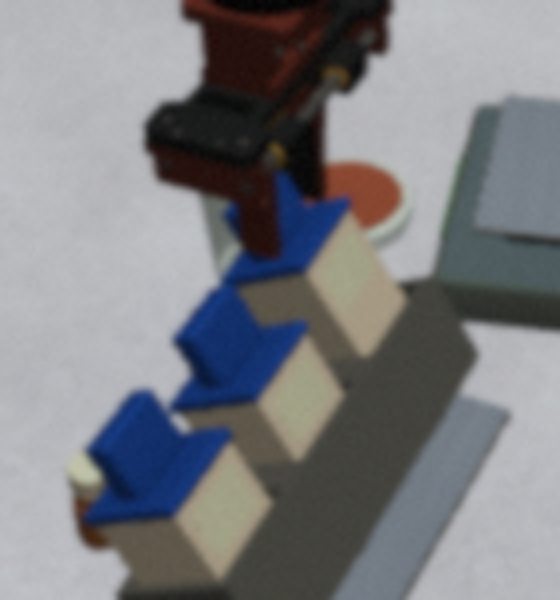

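Left canister is lifted (its lid rose from crop (310,260) to (290,225)); Fz −3 N, so likely empty. Putting it back.

Emit:
move_arm --pt "6 0 3" --pt "5 0 3" --pt "5 0 3" --pt "4 0 3" --pt "0 0 0" --roll '[0,0,0,0,0]' --claw '[0.4,0.4,0.4,0.4,0.4]'

```text
t: 4.38
tool_pos: [0.5262, -0.0854, 0.1684]
eef_rot: [-0.039, 0.706, 0.041, 0.706]
contact_force: [1.6, 3.3, -0.0]
finger_gap: 0.0497
```

Emit:
move_arm --pt "0 0 0" --pt "0 0 0" --pt "0 0 0" --pt "0 0 0" --roll '[0,0,0,0]' --claw '[0.74,0.74,0.74,0.74]'

```text
t: 4.72
tool_pos: [0.5259, -0.0864, 0.1686]
eef_rot: [-0.04, 0.706, 0.039, 0.706]
contact_force: [-0.9, -0.4, -0.6]
finger_gap: 0.0646
```

Emit:
move_arm --pt "-20 0 0" --pt "-25 0 0" --pt "-15 0 0" --pt "0 0 0" --roll '[0,0,0,0]' --claw '[0.74,0.74,0.74,0.74]'

```text
t: 5.05
tool_pos: [0.5271, -0.0867, 0.2329]
eef_rot: [-0.04, 0.704, 0.039, 0.708]
contact_force: [1.2, 0.7, 0.3]
finger_gap: 0.0654
```

```bash
python3 - <<'E'
from go import *
from h import *
from plant import camera
for n,w in(("scene",(210,160,350,310)),):
    c=camera(n);pickle.dump(c,open(n+"4.pkl","wb"))
    a,b,e,f=w;cv2.imwrite(f"pics/{n}4.png",cv2.resize(c["image"][b:f,a:e,::-1],None,fx=4,fy=4,interpolation=cv2.INTER_CUBIC))
tell(grasp(1)+[0,0,.06],YAW)
E
```

```text
t 5.10 grasp [ 0.5267 -0.0865  0.2246] gap 0.0651 F [ 0.46 -0.    0.07] T [ 0.027  0.042 -0.009]
toolx [ 0.004 -0.001 -1.   ] tooly [-0.112  0.994 -0.002]
target [ 0.5358 -0.1763  0.2208] shift tool mm [  4.  -90.2  -1. ] roll deg -0.03
```

View pics/scene4.png

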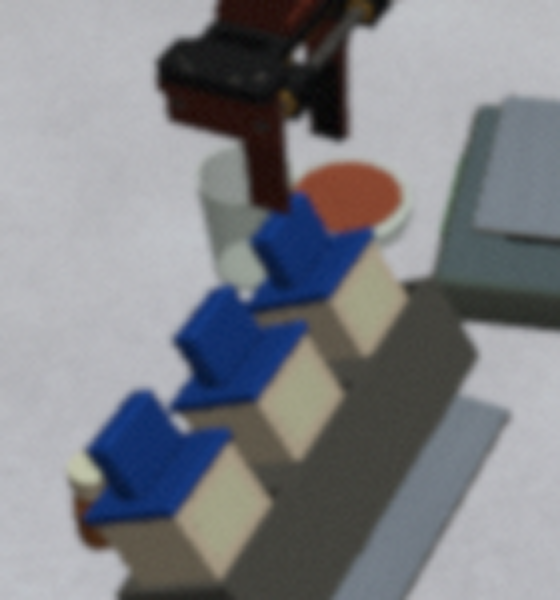

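Left canister is seated again, unchanged from before. On to the middle one.

Emit:
move_arm --pt "0 -30 0" --pt "0 -30 0" --pt "0 -31 0" --pt "0 0 0" --pt "0 0 0" --roll '[0,0,0,0,0]' --claw '[0.74,0.74,0.74,0.74,0.74]'

```text
t: 5.52
tool_pos: [0.5355, -0.1777, 0.2263]
eef_rot: [-0.038, 0.707, 0.039, 0.705]
contact_force: [-0.3, -0.0, 0.1]
finger_gap: 0.0652
```

```bash
python3 - <<'E'
from go import *
tell(grasp(1)-.0015*ey,YAW)
E
```

```text
t 5.52 grasp [ 0.5355 -0.1777  0.2203] gap 0.0652 F [-0.27 -0.04  0.09] T [0.007 0.006 0.011]
toolx [-0.003  0.001 -1.   ] tooly [-0.109  0.994  0.002]
target [ 0.536  -0.1777  0.1608] shift tool mm [59.4 -0.2  0.6] roll deg -0.17
```

Emit:
move_arm --pt "15 0 1" --pt "20 0 0" --pt "14 0 0" --pt "9 0 0" --pt "0 0 0" --roll '[0,0,0,0,0]' --claw '[0.74,0.74,0.74,0.74,0.74]'

```text
t: 5.93
tool_pos: [0.5361, -0.1753, 0.1673]
eef_rot: [-0.039, 0.708, 0.041, 0.704]
contact_force: [-0.7, 0.2, 0.2]
finger_gap: 0.0652
```

Emit:
move_arm --pt "0 0 0" --pt "0 0 0" --pt "0 0 0" --pt "0 0 0" --pt "0 0 0" --roll '[0,0,0,0,0]' --claw '[0.4,0.4,0.4,0.4,0.4]'

```text
t: 6.35
tool_pos: [0.5376, -0.1764, 0.172]
eef_rot: [-0.04, 0.705, 0.04, 0.707]
contact_force: [-0.9, 2.3, 3.6]
finger_gap: 0.0492
```

Emit:
move_arm --pt "-5 0 -3" --pt "-5 0 -3" --pt "-5 0 -3" --pt "-6 0 -3" --pt "0 0 0" --roll '[0,0,0,0,0]' --claw '[0.4,0.4,0.4,0.4,0.4]'

```text
t: 6.77
tool_pos: [0.5252, -0.1783, 0.1936]
eef_rot: [-0.04, 0.705, 0.039, 0.707]
contact_force: [0.5, -0.3, -1.4]
finger_gap: 0.0493
```

Emit:
move_arm --pt "0 0 0" --pt "0 0 0" --roll '[0,0]' --claw '[0.4,0.4]'

```text
t: 6.93
tool_pos: [0.5253, -0.178, 0.1917]
eef_rot: [-0.04, 0.706, 0.04, 0.706]
contact_force: [1.1, 0.1, -0.6]
finger_gap: 0.0492
```

```bash
python3 - <<'E'
from go import *
from h import *
from plant import camera
tell(grasp(1,d=.024),YAW)
for n,w in(("scene",(210,160,350,310)),):
    c=camera(n)
    a,b,e,f=w;cv2.imwrite(f"pics/{n}5.png",cv2.resize(c["image"][b:f,a:e,::-1],None,fx=4,fy=4,interpolation=cv2.INTER_CUBIC))
tell(grasp(1,d=.024),YAW)
E
```

```text
t 6.93 grasp [ 0.5253 -0.178   0.1857] gap 0.0492 F [ 1.07  0.11 -0.6 ] T [-0.088 -0.036 -0.035]
toolx [ 0. -0. -1.] tooly [-0.112  0.994 -0.   ]
target [ 0.524  -0.1776  0.1816] shift tool mm [ 4.1  0.5 -1.3] roll deg -0.03
t 6.98 grasp [ 0.5253 -0.1779  0.1855] gap 0.0495 F [ 0.65 -0.06 -1.63] T [ 0.047 -0.136  0.024]
toolx [-0. -0. -1.] tooly [-0.112  0.994 -0.   ]
target [ 0.524  -0.1776  0.1816] shift tool mm [ 3.8  0.5 -1.3] roll deg -0.02
```

View pics/scene5.png

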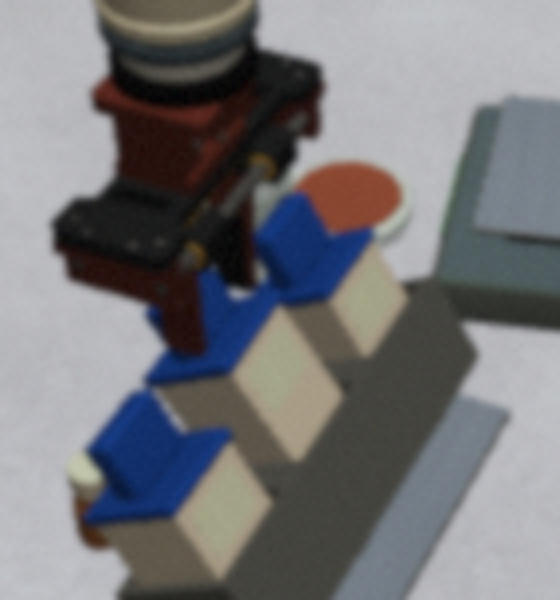

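Middle canister is lifted about 22 mm, Fz about −1 N: light. Put back and try the right one.

Emit:
move_arm --pt "6 0 3" --pt "5 0 3" --pt "5 0 3" --pt "4 0 3" --pt "0 0 0" --roll '[0,0,0,0,0]' --claw '[0.4,0.4,0.4,0.4,0.4]'

```text
t: 7.4
tool_pos: [0.5376, -0.1759, 0.1717]
eef_rot: [-0.04, 0.706, 0.04, 0.706]
contact_force: [0.8, 0.5, -0.4]
finger_gap: 0.0491
```

Emit:
move_arm --pt "0 0 0" --pt "0 0 0" --pt "0 0 0" --pt "0 0 0" --roll '[0,0,0,0]' --claw '[0.74,0.74,0.74,0.74]'

```text
t: 7.73
tool_pos: [0.5371, -0.1766, 0.1713]
eef_rot: [-0.04, 0.706, 0.04, 0.706]
contact_force: [0.3, 0.7, -0.6]
finger_gap: 0.0647
```

Emit:
move_arm --pt "-20 0 0" --pt "-25 0 0" --pt "-15 0 0" --pt "0 0 0" --roll '[0,0,0,0]' --claw '[0.74,0.74,0.74,0.74]'

```text
t: 8.07
tool_pos: [0.5383, -0.177, 0.2359]
eef_rot: [-0.041, 0.704, 0.039, 0.708]
contact_force: [0.9, 0.5, 0.3]
finger_gap: 0.065
```

Emit:
move_arm --pt "0 -30 0" --pt "0 -30 0" --pt "0 -31 0" --pt "0 0 0" --pt "0 0 0" --roll '[0,0,0,0,0]' --claw '[0.74,0.74,0.74,0.74,0.74]'

```text
t: 8.48
tool_pos: [0.5469, -0.2681, 0.2294]
eef_rot: [-0.038, 0.707, 0.039, 0.705]
contact_force: [-0.4, -0.7, 0.3]
finger_gap: 0.0652
```

```bash
python3 - <<'E'
from go import *
from h import *
from plant import camera
for n,w in(("scene",(210,160,350,310)),):
    c=camera(n)
    a,b,e,f=w;cv2.imwrite(f"pics/{n}6.png",cv2.resize(c["image"][b:f,a:e,::-1],None,fx=4,fy=4,interpolation=cv2.INTER_CUBIC))
tell(grasp(2)-.002*ey,YAW)
E
```

```text
t 8.53 grasp [ 0.547 -0.267  0.224] gap 0.0649 F [ 0.79 -0.64  0.52] T [0.063 0.013 0.057]
toolx [-0.002  0.002 -1.   ] tooly [-0.111  0.994  0.002]
target [ 0.5464 -0.2697  0.1608] shift tool mm [63.2 -2.7 -0.8] roll deg -0.08
```

View pics/scene6.png

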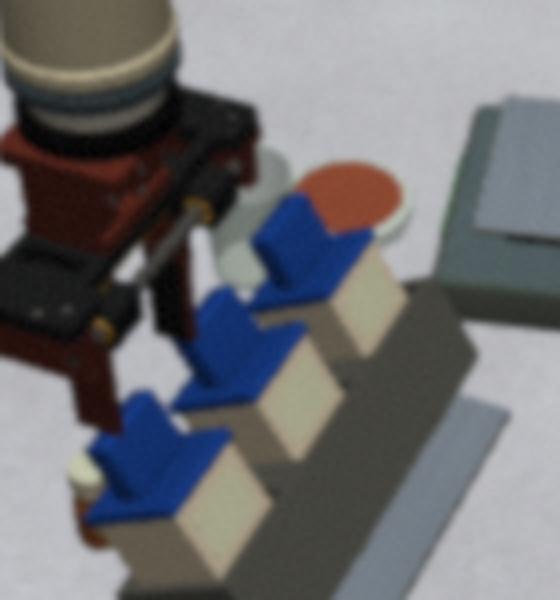

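Emit:
move_arm --pt "15 -3 0" --pt "20 0 0" --pt "14 0 0" --pt "11 0 0" --pt "0 0 0" --roll '[0,0,0,0,0]' --claw '[0.74,0.74,0.74,0.74,0.74]'

```text
t: 8.95
tool_pos: [0.5468, -0.2684, 0.1681]
eef_rot: [-0.039, 0.707, 0.041, 0.704]
contact_force: [-0.7, 1.1, -1.0]
finger_gap: 0.065
```

Emit:
move_arm --pt "0 0 0" --pt "0 0 0" --pt "0 0 0" --pt "0 0 0" --pt "0 0 0" --roll '[0,0,0,0,0]' --claw '[0.4,0.4,0.4,0.4,0.4]'

```text
t: 9.37
tool_pos: [0.5481, -0.2699, 0.173]
eef_rot: [-0.04, 0.705, 0.039, 0.707]
contact_force: [-1.2, 1.3, 3.4]
finger_gap: 0.0492
```

Emit:
move_arm --pt "-5 0 -3" --pt "-5 0 -3" --pt "-5 0 -3" --pt "-6 0 -3" --pt "0 0 0" --roll '[0,0,0,0,0]' --claw '[0.4,0.4,0.4,0.4,0.4]'

```text
t: 9.78
tool_pos: [0.5357, -0.2718, 0.1947]
eef_rot: [-0.04, 0.705, 0.039, 0.707]
contact_force: [1.1, 0.2, -0.5]
finger_gap: 0.0493
```

Emit:
move_arm --pt "0 0 0" --pt "0 0 0" --roll '[0,0]' --claw '[0.4,0.4]'

```text
t: 9.95
tool_pos: [0.5358, -0.2714, 0.1927]
eef_rot: [-0.04, 0.706, 0.04, 0.706]
contact_force: [0.5, -0.4, -2.4]
finger_gap: 0.0495
```

```bash
python3 - <<'E'
from go import *
from h import *
from plant import camera
tell(grasp(2,d=.024),YAW)
for n,w in(("scene",(210,160,350,310)),):
    c=camera(n)
    a,b,e,f=w;cv2.imwrite(f"pics/{n}7.png",cv2.resize(c["image"][b:f,a:e,::-1],None,fx=4,fy=4,interpolation=cv2.INTER_CUBIC))
tell(grasp(2,d=.024),YAW)
E
```

```text
t 9.95 grasp [ 0.5358 -0.2714  0.1867] gap 0.0495 F [ 0.53 -0.44 -2.35] T [-0.037 -0.146 -0.027]
toolx [ 0. -0. -1.] tooly [-0.112  0.994 -0.   ]
target [ 0.5343 -0.269   0.1816] shift tool mm [ 5.1  2.5 -1.2] roll deg -0.03
t 10.00 grasp [ 0.5358 -0.2713  0.1865] gap 0.0493 F [ 0.9   0.25 -0.42] T [ 0.02  -0.11   0.029]
toolx [-0.  0. -1.] tooly [-0.112  0.994  0.   ]
target [ 0.5343 -0.269   0.1816] shift tool mm [ 4.8  2.4 -1.2] roll deg -0.02
```

View pics/scene7.png

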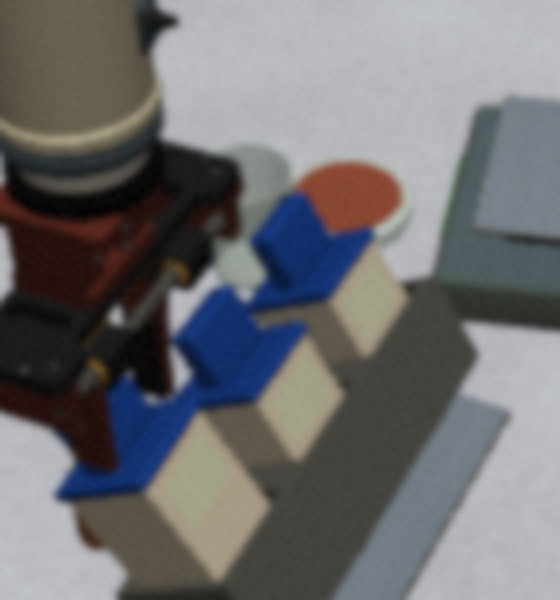

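Right canister also lifted, F ≈ (0.7, 0, −1.4) like the middle (0.9, 0, −1.1); the left read (2.0, −0.1, −2.9) with a 4× moment: left is the loaded one. I'll put the right back and return to the left (to be confirmed on full lift and pan sink).

Emit:
move_arm --pt "6 0 3" --pt "5 0 3" --pt "5 0 3" --pt "4 0 3" --pt "0 0 0" --roll '[0,0,0,0,0]' --claw '[0.4,0.4,0.4,0.4,0.4]'

```text
t: 10.42
tool_pos: [0.5481, -0.2693, 0.1729]
eef_rot: [-0.04, 0.706, 0.04, 0.706]
contact_force: [-2.2, 2.0, 2.9]
finger_gap: 0.0492
```

Emit:
move_arm --pt "0 0 0" --pt "0 0 0" --pt "0 0 0" --pt "0 0 0" --roll '[0,0,0,0]' --claw '[0.74,0.74,0.74,0.74]'

```text
t: 10.75
tool_pos: [0.5477, -0.27, 0.1722]
eef_rot: [-0.04, 0.706, 0.04, 0.706]
contact_force: [0.2, 0.6, -0.9]
finger_gap: 0.0648
```

Emit:
move_arm --pt "-20 0 0" --pt "-25 0 0" --pt "-15 0 0" --pt "0 0 0" --roll '[0,0,0,0]' --claw '[0.74,0.74,0.74,0.74]'

```text
t: 11.08
tool_pos: [0.5487, -0.2706, 0.2371]
eef_rot: [-0.041, 0.704, 0.038, 0.708]
contact_force: [-0.4, -0.4, 1.1]
finger_gap: 0.0649
```

Emit:
move_arm --pt "0 37 0" --pt "0 37 0" --pt "0 37 0" --pt "0 37 0" --pt "0 36 0" --roll '[0,0,0,0,0]' --claw '[0.74,0.74,0.74,0.74,0.74]'

```text
t: 11.5
tool_pos: [0.5264, -0.0855, 0.231]
eef_rot: [-0.039, 0.707, 0.04, 0.705]
contact_force: [0.6, 0.6, -0.1]
finger_gap: 0.0649
```

Emit:
move_arm --pt "0 0 0" --pt "0 0 0" --roll '[0,0]' --claw '[0.74,0.74]'

```text
t: 11.67
tool_pos: [0.5269, -0.0856, 0.2317]
eef_rot: [-0.041, 0.706, 0.041, 0.706]
contact_force: [0.1, -1.5, -0.3]
finger_gap: 0.0646
```

```bash
python3 - <<'E'
from go import *
from h import *
from plant import camera
for n,w in(("scene",(210,160,350,310)),):
    c=camera(n)
    a,b,e,f=w;cv2.imwrite(f"pics/{n}8.png",cv2.resize(c["image"][b:f,a:e,::-1],None,fx=4,fy=4,interpolation=cv2.INTER_CUBIC))
tell(grasp(0)-.0015*ey,YAW)
E
```

```text
t 11.72 grasp [ 0.527  -0.0869  0.2257] gap 0.0655 F [-0.65 -0.45  0.3 ] T [ 0.011  0.026 -0.029]
toolx [-0.001 -0.    -1.   ] tooly [-0.113  0.994 -0.   ]
target [ 0.5256 -0.0863  0.1608] shift tool mm [64.9  0.7 -1.2] roll deg 0.06
```

View pics/scene8.png

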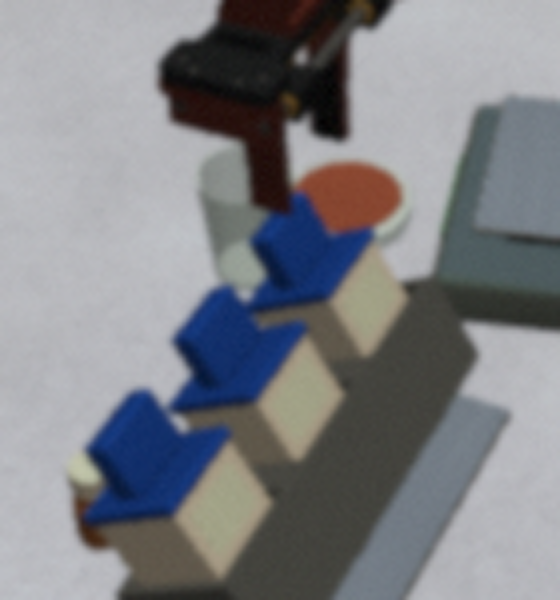

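Emit:
move_arm --pt "15 0 -1" --pt "20 0 0" --pt "15 0 0" --pt "12 0 0" --pt "0 0 0" --roll '[0,0,0,0,0]' --claw '[0.74,0.74,0.74,0.74,0.74]'

```text
t: 12.13
tool_pos: [0.5249, -0.0882, 0.1667]
eef_rot: [-0.039, 0.708, 0.039, 0.704]
contact_force: [0.4, -0.1, -0.2]
finger_gap: 0.065
```

Emit:
move_arm --pt "0 0 0" --pt "0 0 0" --pt "0 0 0" --pt "0 0 0" --pt "0 0 0" --roll '[0,0,0,0,0]' --claw '[0.4,0.4,0.4,0.4,0.4]'

```text
t: 12.55
tool_pos: [0.5264, -0.087, 0.1718]
eef_rot: [-0.04, 0.706, 0.04, 0.706]
contact_force: [-1.7, 1.3, 2.0]
finger_gap: 0.0494
```

Emit:
move_arm --pt "-5 0 -3" --pt "-5 0 -3" --pt "-5 0 -3" --pt "-6 0 -3" --pt "0 0 0" --roll '[0,0,0,0,0]' --claw '[0.4,0.4,0.4,0.4,0.4]'

```text
t: 12.97
tool_pos: [0.5141, -0.0888, 0.1933]
eef_rot: [-0.04, 0.705, 0.039, 0.707]
contact_force: [1.4, 0.8, -3.7]
finger_gap: 0.0493
```

Emit:
move_arm --pt "0 0 0" --pt "0 0 0" --roll '[0,0]' --claw '[0.4,0.4]'

```text
t: 13.13
tool_pos: [0.5143, -0.0887, 0.1921]
eef_rot: [-0.04, 0.706, 0.039, 0.706]
contact_force: [2.4, -0.5, -3.3]
finger_gap: 0.0495
```

```bash
python3 - <<'E'
from go import *
tell(grasp(0,d=.024),YAW)
E
```

```text
t 13.13 grasp [ 0.5143 -0.0887  0.1861] gap 0.0495 F [ 2.4  -0.52 -3.27] T [ 0.038 -0.318 -0.045]
toolx [ 0.001 -0.    -1.   ] tooly [-0.112  0.994 -0.001]
target [ 0.5136 -0.0862  0.1816] shift tool mm [ 4.5  2.6 -0.4] roll deg -0.03
```

Reading repeats (|F| ≈ 4 N vs ≈1.5 N): left is loaded. Drawing it out.

Emit:
move_arm --pt "-7 0 -4" --pt "-7 0 -4" --pt "-7 0 -4" --pt "-7 0 -4" --pt "-7 0 -4" --roll '[0,0,0,0,0]' --claw '[0.4,0.4,0.4,0.4,0.4]'

```text
t: 13.55
tool_pos: [0.4937, -0.0908, 0.2276]
eef_rot: [-0.04, 0.706, 0.04, 0.706]
contact_force: [1.1, -0.0, -6.2]
finger_gap: 0.0492
```

```bash
cat > pic.py <<'E'
import sys
from h import *
from plant import camera
n,a,b,e,f,k,out=sys.argv[1],*map(int,sys.argv[2:7]),sys.argv[7]
c=camera(n);pickle.dump(c,open(out+".pkl","wb"))
cv2.imwrite(f"pics/{out}.png",cv2.resize(c["image"][b:f,a:e,::-1],None,fx=k,fy=k,interpolation=cv2.INTER_CUBIC))
E
python3 pic.py scene 200 110 390 260 4 a1; python3 -c "
from go import *
tell(grasp(0,d=.07),YAW)"
```

```text
t 13.60 grasp [ 0.4935 -0.0911  0.2234] gap 0.0494 F [ 0.05 -0.88 -5.29] T [-0.039  0.139 -0.007]
toolx [ 0.001 -0.001 -1.   ] tooly [-0.112  0.994 -0.001]
target [ 0.4909 -0.0887  0.2216] shift tool mm [ 1.9  2.6 -2.3] roll deg -0.03
```

View pics/a1.png

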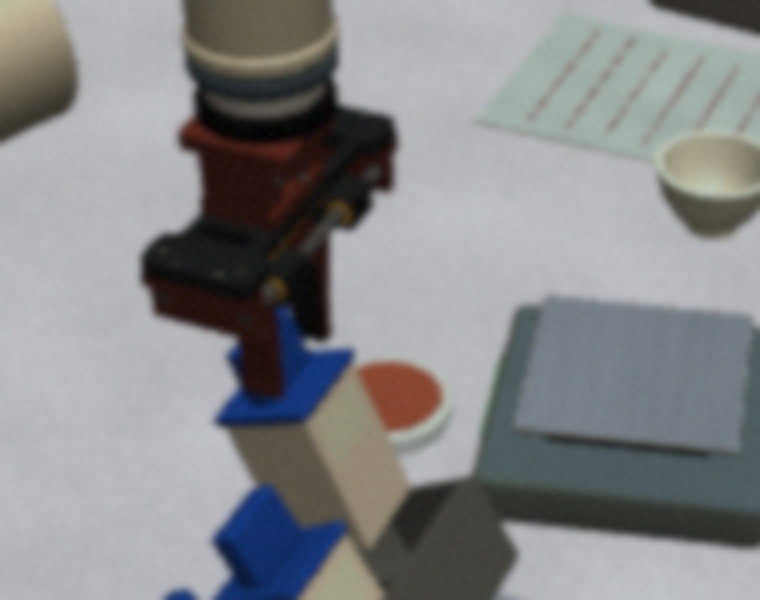

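Wrist now carries about 5.5–6 N (~0.58 kg); the canister is nearly out, still leaning somewhat. Continuing out and up.

Emit:
move_arm --pt "-9 0 -5" --pt "-9 0 -5" --pt "-15 0 0" --pt "-18 0 0" --pt "-18 0 0" --roll '[0,0,0,0,0]' --claw '[0.4,0.4,0.4,0.4,0.4]'

```text
t: 14.02
tool_pos: [0.4837, -0.0919, 0.2968]
eef_rot: [-0.04, 0.706, 0.04, 0.706]
contact_force: [-0.1, -0.2, -5.9]
finger_gap: 0.0492
```

Emit:
move_arm --pt "-12 0 0" --pt "-5 0 0" --pt "0 0 0" --roll '[0,0,0]' --claw '[0.4,0.4,0.4]'

```text
t: 14.27
tool_pos: [0.4845, -0.092, 0.3146]
eef_rot: [-0.04, 0.705, 0.039, 0.707]
contact_force: [-0.0, -0.4, -6.4]
finger_gap: 0.0495
```

```bash
python3 pic.py scene 200 60 390 210 4 a2; python3 -c "
from go import *
tell(None)"
```

```text
t 14.32 grasp [ 0.4844 -0.092   0.3072] gap 0.0489 F [-0.28  0.06 -6.44] T [-0.025 -0.068 -0.023]
toolx [ 0.001 -0.    -1.   ] tooly [-0.112  0.994 -0.   ]
```

View pics/a2.png

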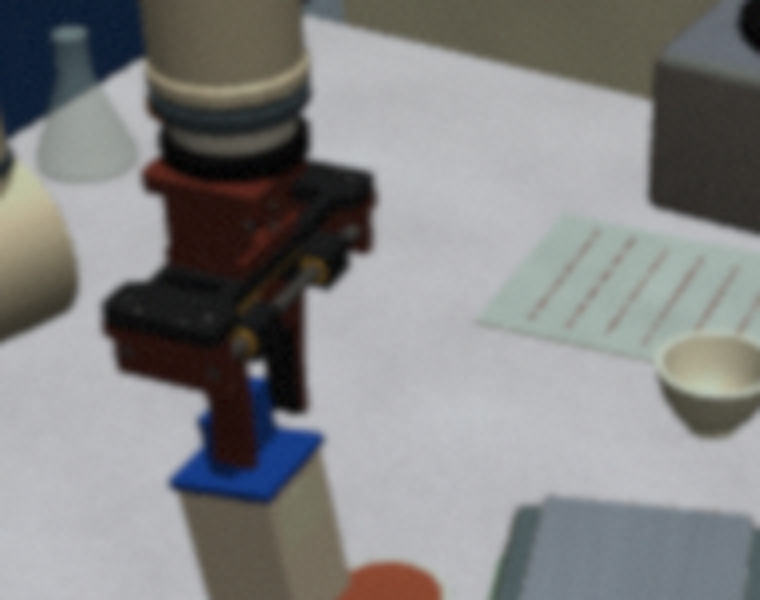

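```bash
python3 pic.py scene 200 100 390 250 4 a3; cat > held.py <<'E'
import sys
from fit import *
from go import sense
def held(pk,yaw0,cam="scene"):
    c=pickle.load(open(pk,"rb"));P=cloud(c);s=sense();M=R.from_quat(s["eef_rot"]).as_matrix();g=s["tool_pos"]+.006*M[:,0]
    hs=cv2.cvtColor(c["image"],cv2.COLOR_RGB2HSV)
    d=P-g
    m=(c["z_map"]>0)&(np.hypot(d[...,0],d[...,1])<.09)&(d[...,2]<.015)&(d[...,2]>-.135)
    b=(hs[...,0]>100)&(hs[...,0]<125)&(hs[...,1]>150)
    m=m&(b|((d[...,2]<-.042)&(hs[...,1]<130)))
    m=cv2.erode(m.astype(np.uint8),np.ones((3,3)))>0
    p=P[m]
    f=lambda x:np.abs(sdf((R.from_euler("z",x[3])*R.from_euler("yx",[-x[4],x[5]])).inv().apply(p-x[:3])))
    x0=np.r_[g-[0,0,.13],yaw0,0.05,0]
    r=least_squares(f,x0,loss="soft_l1",f_scale=.002);
    print(len(p),"origin",r.x[:3].round(4),"yaw,lean,side",r.x[3:].round(3),"med",np.median(f(r.x)).round(4),"grasp-origin",(g-r.x[:3]).round(4))
if __name__=="__main__": held(sys.argv[1],float(sys.argv[2]))
E
python3 held.py a3.pkl .11; python3 -c "
from go import *
tell(None)"
```

```text
1193 origin [ 0.4863 -0.0907  0.1765] yaw,lean,side [0.09  0.141 0.01 ] med 0.0008 grasp-origin [-0.0021 -0.0012  0.1297]
t 14.37 grasp [ 0.4842 -0.0919  0.3062] gap 0.0492 F [-0.38  0.23 -6.67] T [-0.007 -0.038 -0.018]
toolx [-0.001  0.    -1.   ] tooly [-0.112  0.994  0.   ]
```

View pics/a3.png

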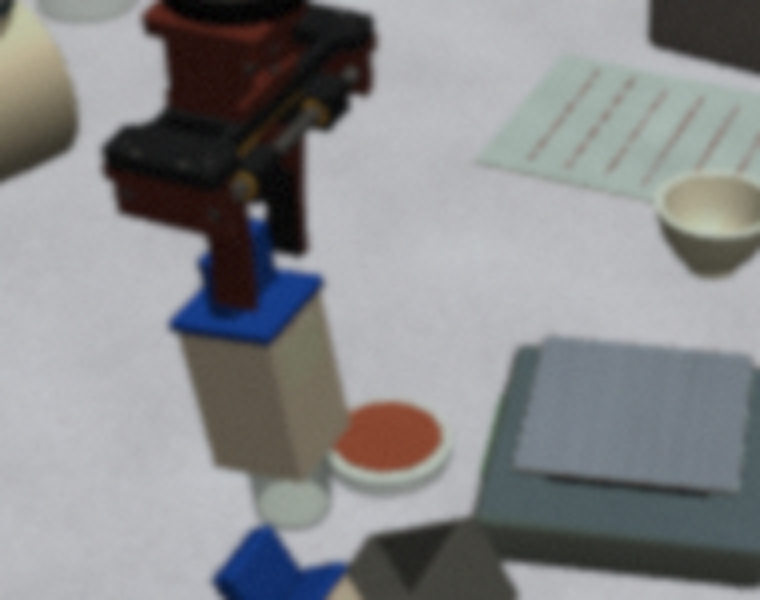

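```bash
cat >> held.py <<'E'
def scan(pk,yaw0):
    c=pickle.load(open(pk,"rb"));P=cloud(c);s=sense();M=R.from_quat(s["eef_rot"]).as_matrix();g=s["tool_pos"]+.006*M[:,0]
    hs=cv2.cvtColor(c["image"],cv2.COLOR_RGB2HSV);d=P-g
    m=(c["z_map"]>0)&(np.hypot(d[...,0],d[...,1])<.09)&(d[...,2]<.015)&(d[...,2]>-.135)
    b=(hs[...,0]>100)&(hs[...,0]<125)&(hs[...,1]>150)
    m=m&(b|((d[...,2]<-.042)&(hs[...,1]<130)))
    m=cv2.erode(m.astype(np.uint8),np.ones((3,3)))>0
    p=P[m]
    for L in np.arange(-.1,.35,.05):
        f=lambda x:np.abs(sdf((R.from_euler("z",x[3])*R.from_euler("yx",[-L,x[4]])).inv().apply(p-x[:3])))
        r=least_squares(f,np.r_[g-[0,0,.13],yaw0,0],loss="soft_l1",f_scale=.002)
        q=(R.from_euler("z",r.x[3])*R.from_euler("yx",[-L,r.x[4]])).inv().apply(g-r.x[:3])
        print(round(L,2),r.cost*1e6,np.median(f(r.x)).round(5),r.x.round(3),"grasp in can",q.round(4))
    v,u=np.nonzero(m);im=c["image"][...,::-1].copy();im[m]=(0,255,0);cv2.imwrite("pics/mask.png",cv2.resize(im[100:250,200:390],None,fx=4,fy=4))
E
python3 -c "
import held;held.scan('a3.pkl',.11)"
```

```text
-0.1 3772.2105496571007 0.00169 [ 0.476 -0.092  0.178  0.101  0.005] grasp in can [-0.005  -0.0002  0.1279]
-0.05 2929.0545585346754 0.00153 [ 0.479 -0.091  0.179  0.09   0.008] grasp in can [-0.0011  0.      0.1277]
0.0 2283.7134675679954 0.0014 [ 0.481 -0.091  0.178  0.086  0.012] grasp in can [0.0032 0.0004 0.128 ]
0.05 1661.855959491148 0.00123 [ 0.483 -0.091  0.177  0.093  0.016] grasp in can [0.008  0.0008 0.1285]
0.1 1003.982805308474 0.00095 [ 0.484 -0.091  0.177  0.092  0.012] grasp in can [0.0125 0.0005 0.1287]
0.15 793.0056251169018 0.00083 [ 0.487 -0.091  0.176  0.089  0.009] grasp in can [1.680e-02 1.000e-04 1.287e-01]
0.2 1231.6730237883564 0.00111 [ 0.489 -0.091  0.176  0.086  0.007] grasp in can [ 0.0209 -0.      0.1285]
0.25 1931.4004092077425 0.0013 [ 0.492 -0.09   0.175  0.089  0.008] grasp in can [0.0248 0.     0.1287]
0.3 2653.946695624297 0.0014 [ 0.495 -0.09   0.175  0.092  0.012] grasp in can [0.0283 0.0004 0.1285]
```

View pics/mask.png

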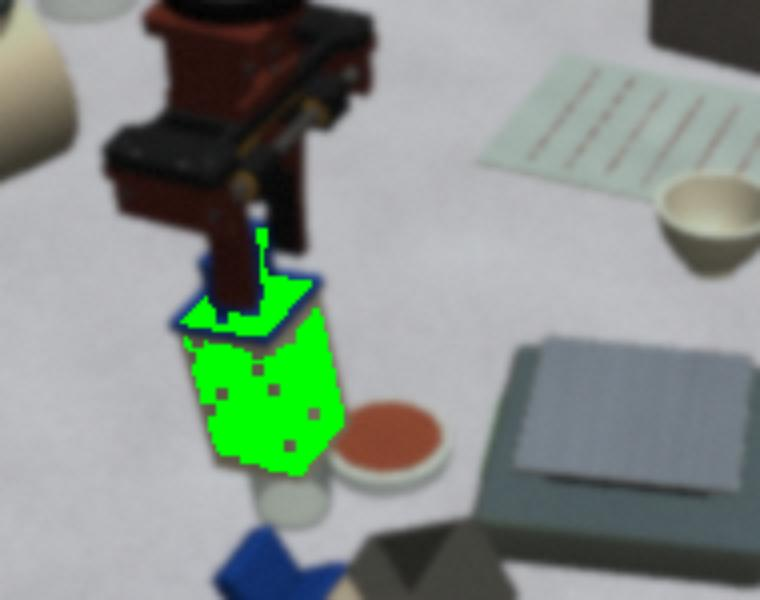

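The canister is clear and hangs with only ~0.14 rad residual lean (lid at crop (250,300), bottom (255,470)). Carry it over the pan: quick start, slow stop in x so it swings towards upright.

Emit:
move_arm --pt "0 12 30" --pt "0 25 30" --pt "0 32 25" --pt "0 34 20" --pt "0 35 16" --roll '[0,0,0,0,0]' --claw '[0.4,0.4,0.4,0.4,0.4]'

```text
t: 14.78
tool_pos: [0.5901, 0.0602, 0.3101]
eef_rot: [-0.039, 0.707, 0.039, 0.705]
contact_force: [0.6, -0.7, -5.5]
finger_gap: 0.0472
```

Emit:
move_arm --pt "0 34 12" --pt "0 28 9" --pt "0 18 6" --pt "0 10 3" --pt "0 5 2" --roll '[0,0,0,0,0]' --claw '[0.4,0.4,0.4,0.4,0.4]'

```text
t: 15.2
tool_pos: [0.6102, 0.1582, 0.3108]
eef_rot: [-0.04, 0.707, 0.04, 0.705]
contact_force: [0.2, -1.6, -6.7]
finger_gap: 0.0476
```

Emit:
move_arm --pt "0 0 0" --pt "0 0 0" --roll '[0,0]' --claw '[0.4,0.4]'

```text
t: 15.37
tool_pos: [0.6103, 0.1557, 0.3122]
eef_rot: [-0.04, 0.706, 0.039, 0.706]
contact_force: [-0.2, -0.7, -6.5]
finger_gap: 0.0473
```

```bash
python3 pic.py scene 260 80 450 230 4 a4; python3 -c "
import held;held.held('a4.pkl',.11);held.scan('a4.pkl',.11)
from go import *
tell(None)"
```

```text
923 origin [0.5938 0.1506 0.1745] yaw,lean,side [ 0.073  0.002 -0.025] med 0.001 grasp-origin [0.0165 0.0048 0.132 ]
-0.1 1302.0548930516325 0.00134 [ 0.589  0.151  0.176  0.075 -0.017] grasp in can [0.008  0.0009 0.1325]
-0.05 1051.9147051433602 0.00114 [ 0.592  0.151  0.175  0.075 -0.02 ] grasp in can [0.0124 0.0006 0.1326]
0.0 957.9416807905684 0.00096 [ 0.594  0.151  0.175  0.073 -0.025] grasp in can [0.0169 0.0003 0.1321]
0.05 1056.5743796589168 0.00115 [ 0.596  0.151  0.174  0.07  -0.024] grasp in can [0.0213 0.0004 0.1313]
0.1 1309.8136847964154 0.00141 [ 0.598  0.151  0.173  0.071 -0.024] grasp in can [0.0256 0.0004 0.1315]
0.15 1547.7623173268685 0.00143 [ 0.601  0.151  0.171  0.076 -0.022] grasp in can [0.0295 0.0005 0.1329]
0.2 1885.227518131305 0.00152 [ 0.604  0.151  0.171  0.082 -0.023] grasp in can [0.033  0.0003 0.1319]
0.25 2369.1505154709953 0.0016 [ 0.608  0.152  0.171  0.081 -0.023] grasp in can [0.0364 0.0003 0.1305]
0.3 2949.08449140733 0.00176 [ 0.61   0.152  0.174  0.072 -0.021] grasp in can [0.0392 0.0006 0.1267]
t 15.42 grasp [0.6103 0.1554 0.3065] gap 0.0474 F [-0.31  0.41 -6.64] T [-0.001 -0.057 -0.022]
toolx [-0.    -0.001 -1.   ] tooly [-0.111  0.994 -0.001]
```

View pics/a4.png

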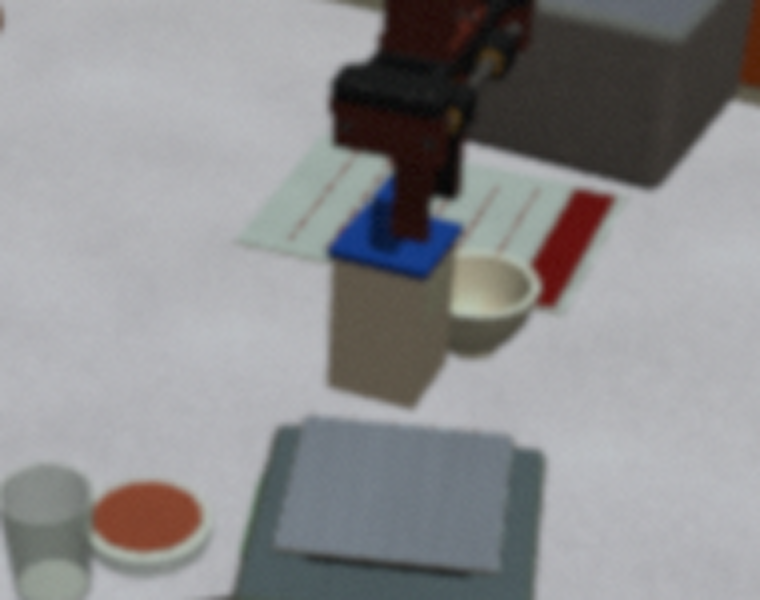

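The canister now hangs upright (lean ≈ 0; lid at crop (395,240), bottom ~(385,390)), but the bar has slid towards the −x edge of the pads (gap 47 mm), so I'll move gently. It needs +9 mm / +4 mm to reach the pan centre.

Emit:
move_arm --pt "3 1 2" --pt "7 1 3" --pt "10 1 2" --pt "12 1 2" --pt "13 0 0" --roll '[0,0,0,0,0]' --claw '[0.4,0.4,0.4,0.4,0.4]'

```text
t: 15.83
tool_pos: [0.6191, 0.1617, 0.2658]
eef_rot: [-0.04, 0.706, 0.04, 0.706]
contact_force: [-0.5, -0.4, -5.7]
finger_gap: 0.0475
```

Emit:
move_arm --pt "13 0 0" --pt "11 0 0" --pt "8 0 0" --pt "5 0 0" --pt "3 0 0" --roll '[0,0,0,0,0]' --claw '[0.4,0.4,0.4,0.4,0.4]'

```text
t: 16.25
tool_pos: [0.6186, 0.1617, 0.2263]
eef_rot: [-0.04, 0.706, 0.04, 0.705]
contact_force: [-0.5, -0.2, -5.3]
finger_gap: 0.0473
```

Emit:
move_arm --pt "0 0 0" --pt "0 0 0" --roll '[0,0]' --claw '[0.4,0.4]'

```text
t: 16.42
tool_pos: [0.619, 0.1618, 0.2282]
eef_rot: [-0.04, 0.706, 0.04, 0.706]
contact_force: [-0.4, 0.7, -6.3]
finger_gap: 0.0475
```

```bash
python3 pic.py scene 260 100 450 250 4 a5; python3 -c "
import held;held.held('a5.pkl',.11)
from go import *
tell(None)"
```

```text
821 origin [0.6024 0.1569 0.0905] yaw,lean,side [ 0.077 -0.003 -0.023] med 0.001 grasp-origin [0.0166 0.0049 0.1321]
t 16.47 grasp [0.6191 0.1619 0.2226] gap 0.0476 F [ 0.38  0.44 -5.89] T [ 0.032 -0.125  0.01 ]
toolx [ 0.001  0.    -1.   ] tooly [-0.112  0.994  0.   ]
```

View pics/a5.png

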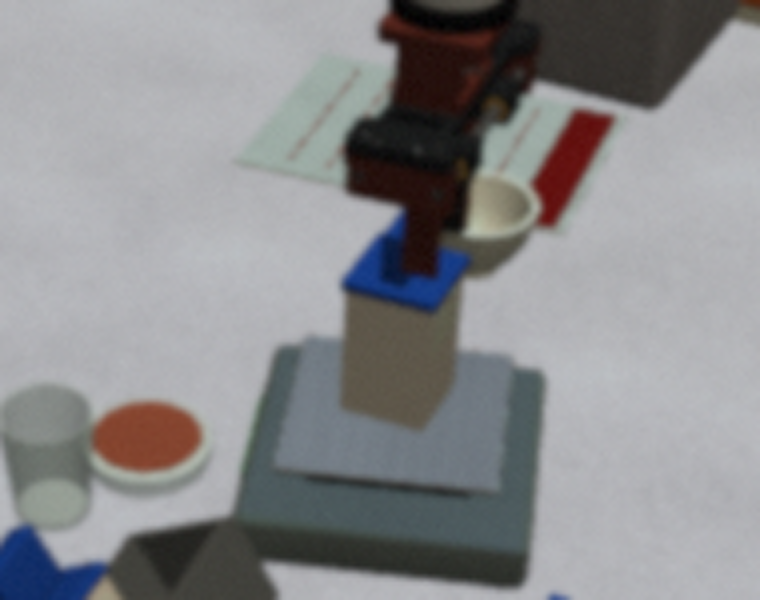

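Held upright, base over the pan middle (crop (400,410)), about 19 mm above it. Lowering with force checks.

Emit:
move_arm --pt "4 0 0" --pt "5 0 0" --pt "4 0 0" --pt "3 0 0" --pt "2 0 0" --roll '[0,0,0,0,0]' --claw '[0.4,0.4,0.4,0.4,0.4]'

```text
t: 16.88
tool_pos: [0.6192, 0.1617, 0.21]
eef_rot: [-0.04, 0.705, 0.04, 0.707]
contact_force: [0.8, -0.2, -0.5]
finger_gap: 0.0473
```

Emit:
move_arm --pt "2 0 0" --pt "2 0 0" --pt "1 0 0" --pt "0 0 0" --roll '[0,0,0,0]' --claw '[0.4,0.4,0.4,0.4]'

```text
t: 17.22
tool_pos: [0.6192, 0.1617, 0.2054]
eef_rot: [-0.04, 0.705, 0.04, 0.707]
contact_force: [2.3, -0.3, 1.7]
finger_gap: 0.0471
```

```bash
python3 -c "
from go import *
tell(None)"
```

```text
t 17.22 grasp [0.6192 0.1617 0.1994] gap 0.0471 F [ 2.29 -0.34  1.67] T [-0.029 -0.36   0.026]
toolx [ 0.002  0.    -1.   ] tooly [-0.112  0.994 -0.   ]
```

Emit:
move_arm --pt "-1 0 0" --pt "-1.5 0 0" --pt "0 0 0" --roll '[0,0,0]' --claw '[0.4,0.4,0.4]'

```text
t: 17.47
tool_pos: [0.619, 0.1618, 0.2078]
eef_rot: [-0.04, 0.706, 0.04, 0.706]
contact_force: [1.3, -0.5, 0.0]
finger_gap: 0.0473
```

```bash
python3 pic.py scene 260 100 450 250 4 a6; python3 -c "
import held;held.held('a6.pkl',.11)
from go import *
tell(None)"
```

```text
802 origin [0.6032 0.1569 0.0705] yaw,lean,side [ 0.083  0.003 -0.024] med 0.0011 grasp-origin [0.0157 0.0048 0.131 ]
t 17.52 grasp [0.6189 0.1617 0.2015] gap 0.0477 F [ 0.97 -2.03  0.63] T [-0.009 -0.368 -0.03 ]
toolx [ 0.  0. -1.] tooly [-0.112  0.994 -0.   ]
```

View pics/a6.png

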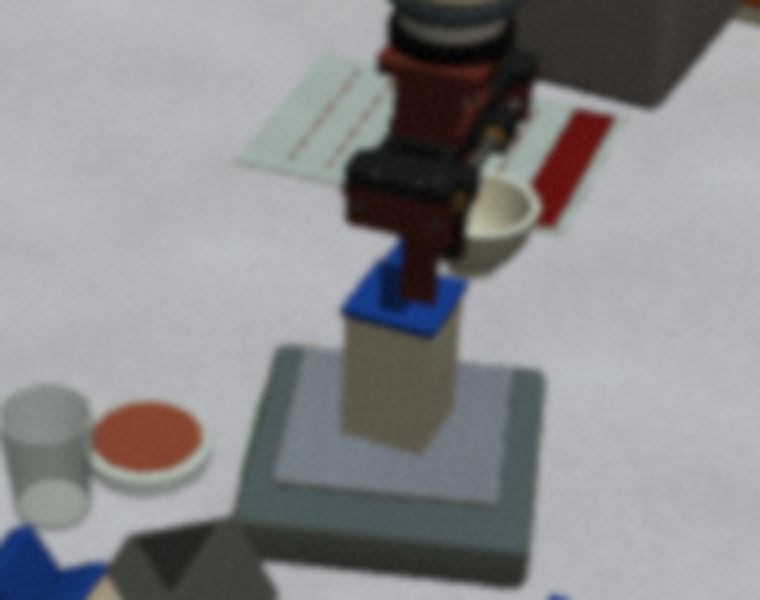

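Canister sits upright on the sunk pan, centred, with near-zero vertical wrist force. Ease the grip, then open.

Emit:
move_arm --pt "0 0 0" --pt "0 0 0" --pt "0 0 0" --roll '[0,0,0]' --claw '[0.4,0.4,0.4]' --newtons 5

```text
t: 17.77
tool_pos: [0.6188, 0.1616, 0.207]
eef_rot: [-0.04, 0.706, 0.04, 0.706]
contact_force: [1.7, -1.2, 0.5]
finger_gap: 0.0485
```

Emit:
move_arm --pt "0 0 0" --pt "0 0 0" --pt "0 0 0" --pt "0 0 0" --pt "0 0 0" --roll '[0,0,0,0,0]' --claw '[0.56,0.62,0.68,0.76,0.8]'

```text
t: 18.18
tool_pos: [0.6185, 0.162, 0.2069]
eef_rot: [-0.04, 0.706, 0.04, 0.706]
contact_force: [-0.6, -0.2, -0.4]
finger_gap: 0.0687
```

```bash
python3 pic.py scene 260 100 450 250 4 a7; python3 -c "
import held;held.held('a7.pkl',.11)
from go import *
tell(None)"
```

```text
745 origin [0.6025 0.1561 0.0695] yaw,lean,side [ 0.049 -0.012  0.001] med 0.001 grasp-origin [0.016  0.0059 0.1314]
t 18.23 grasp [0.6185 0.162  0.2009] gap 0.0695 F [ 1.2  -0.21 -0.19] T [ 0.029 -0.038  0.014]
toolx [-0.001  0.    -1.   ] tooly [-0.112  0.994  0.   ]
```

View pics/a7.png

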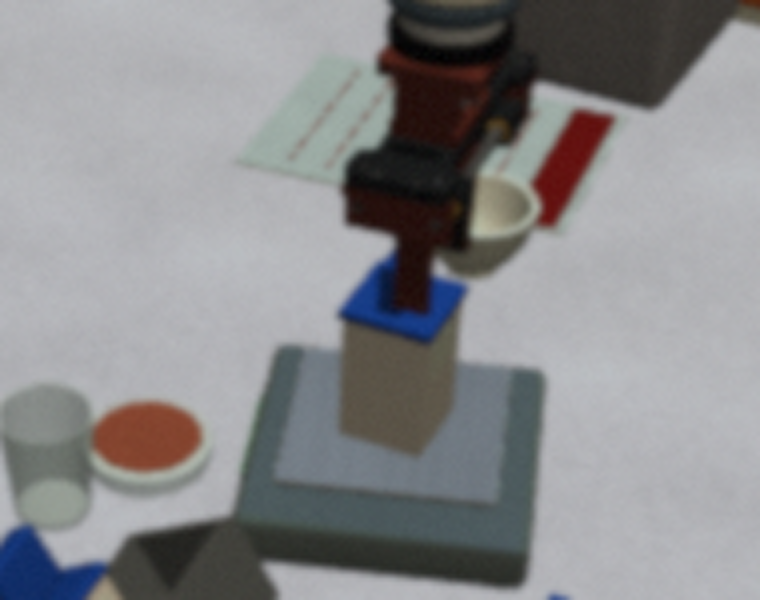

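Released, upright. Withdraw upward, then clear.

Emit:
move_arm --pt "-6 0 0" --pt "-15 0 0" --pt "-20 0 0" --pt "-25 0 0" --pt "-30 0 0" --roll '[0,0,0,0,0]' --claw '[0.8,0.8,0.8,0.8,0.8]'

```text
t: 18.65
tool_pos: [0.6182, 0.1618, 0.3029]
eef_rot: [-0.04, 0.707, 0.04, 0.705]
contact_force: [0.6, -0.1, -0.3]
finger_gap: 0.0702
```

Emit:
move_arm --pt "0 30 -15" --pt "0 35 -20" --pt "0 35 -20" --pt "0 35 -20" --pt "0 35 -20" --roll '[0,0,0,0,0]' --claw '[0.8,0.8,0.8,0.8,0.8]'

```text
t: 19.07
tool_pos: [0.504, 0.3212, 0.3038]
eef_rot: [-0.039, 0.706, 0.04, 0.706]
contact_force: [0.7, 0.6, -0.3]
finger_gap: 0.0704
```

Emit:
move_arm --pt "0 20 -10" --pt "0 10 -10" --pt "0 0 0" --pt "0 0 0" --pt "0 0 0" --roll '[0,0,0,0,0]' --claw '[0.8,0.8,0.8,0.8,0.8]'

```text
t: 19.48
tool_pos: [0.483, 0.3465, 0.3033]
eef_rot: [-0.039, 0.706, 0.039, 0.706]
contact_force: [0.5, 0.2, 0.3]
finger_gap: 0.0702
```

```bash
python3 pic.py top 0 0 640 480 1 b1;python3 pic.py scene 130 100 450 340 2 b2; python3 -c "
from fit import *
from go import tell
tell(None)
c0=pickle.load(open('scene0.pkl','rb'))
c=pickle.load(open('b2.pkl','rb'));P=cloud(c)
d=P-[.602,.156,0]
hs=cv2.cvtColor(c['image'],cv2.COLOR_RGB2HSV)
m=(c['z_map']>0)&(abs(d[...,0])<.05)&(abs(d[...,1])<.05)&(P[...,2]>.08)
p=P[m]
f=lambda x:np.abs(sdf((R.from_euler('z',x[3])*R.from_euler('yx',[-x[4],x[5]])).inv().apply(p-x[:3])))
r=least_squares(f,[.602,.156,.063,.08,0,0],loss='soft_l1',f_scale=.002);print(r.x.round(4))
q=P[(np.hypot(d[...,0],d[...,1])<.07)&(P[...,2]>.05)&(P[...,2]<.075)];print('pan z',np.median(q[:,2]))
"
```

```text
t 19.58 grasp [0.4832 0.3463 0.2971] gap 0.0702 F [0.23 0.7  0.72] T [ 0.045 -0.048 -0.01 ]
toolx [ 0. -0. -1.] tooly [-0.11   0.994 -0.   ]
[ 6.031e-01  1.560e-01  6.180e-02  5.500e-02  3.000e-04 -2.500e-03]
pan z 0.062020091591448834
```

View pics/b1.png

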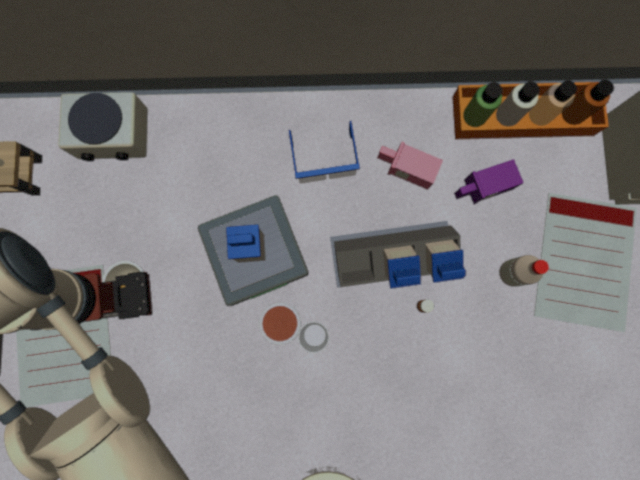

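View pics/b2.png

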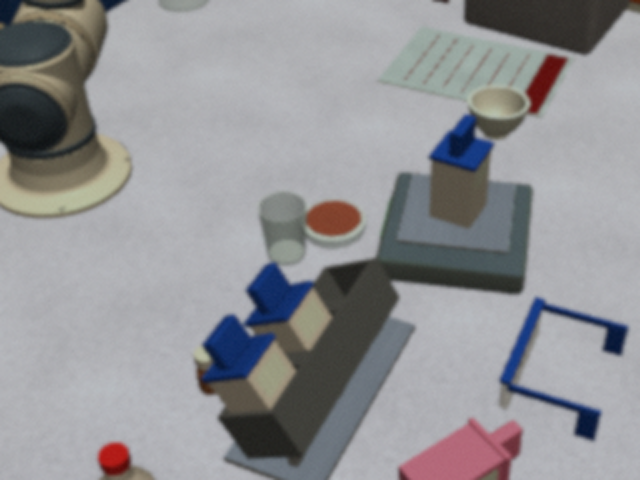

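Top view: the canister stands on the pan at (243,242), the other two are seated at (403,268) and (447,258), and the bystanders have not moved. The fit puts it upright (lean under 0.003 rad) and within 1–2 mm of the pan centre, with the pan sunk about 10 mm.

```bash
python3 -c "
from plant import finish_job
print(finish_job())"
```

```text
the job is handed in; nothing more can be done
None
```

The loaded canister was the left one. It now stands upright near the middle of the scale pan, released, and the job was handed in at about 19.6 s.

- **Weighing:** I lifted left, middle and right in turn by about 22 mm. The left read about 4 N at the wrist and the other two about 1.5 N. Clear of the rack, the left weighed about 6.4 N, or 0.65 kg.
- **Last checks:** The canister's centre is at (0.603, 0.156) m, within 1–2 mm of the measured pan centre. Its lean is under 0.003 rad. The pan has sunk about 10 mm, which fits the loaded one. In the pictures the two empties sit seated in the rack and the other things look where they were.
- **What disagreed:** The two cameras differed by about 4 mm on where the bars are; I mostly followed the scene camera. The tool could not be tilted, so I gripped the bar by its ends with the tool vertical and let the canister swing upright. On the way to the scale the bar slid towards the edge of the pads (opening fell from 49 to 47 mm), so I moved slowly after that, and nothing was dropped. On touching down I briefly pressed the pan with about 2 N too much and eased that off before letting go.

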